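# Close the shielded test box

## Robot

A 7-joint arm with a two-finger parallel gripper is mounted at the origin on a cart in front of the work surface, level with it; the furniture and walls round the work are solid. World frame = base frame: x ahead of the robot, y to its left, z up, the work surface at z = 0. Lengths are in m, angles in rad, forces in N, time in s.
With the tool pointing down it reaches from about 0.425 to 0.95 m from the base axis. Payload 4.7 kg.
Tool frame: the origin (TCP) lies between the finger pads; the fingertips stand 25 mm ahead of it and the grasp point (between the pads) lies 6 mm ahead of it; z points along the fingers, y is the line along which they close (so a half turn about z gives the same grasp; the last joint's range is limited). The gripper opens to 85 mm and grips with 20 to 120 N. Pads are 22 mm wide; open, the fingers measure 114 mm over their backs; the gripper's body (76 mm by 85 mm) begins 54 mm behind the grasp point. The pads swing forward as they close: fully open they stand 13 mm farther back than shut.
Start: joints at [-1.368, 0.469, -0.049, 1.532, 0.024, 1.141, -0.082], TCP at [0.155, 0.657, 0.256] pointing down, gripper open.
Joint ranges: [-2.59, 2.59], [-0.33, 1.99], [-1.39, 1.29], [0.1, 2.45], [-1.04, 4.18], [0.21, 1.99], [-2.66, 2.66]. Speed limits (rad/s): [2.57, 2.57, 3.14, 3.14, 3.14, 3.14, 3.14].

## Interface

Orientations are given as a 3x3 rotation matrix whose columns are the frame's x, y, z axes.
In Python, from rig import * gives the robot as it stands. Calls block until the motion is done:
- movep(position, orientation): joint-space move of the TCP to a pose.
- move_l(position, attitude=None, feed=0.15, until_force=None): straight line of the TCP; attitude=None keeps the orientation; feed is the mean speed in m/s. With until_force (N) it stops when the force on the tool has changed by that much, and returns True; else False.
- move_joints(angles): joint-space move.
- command_gripper(opening, newtons=None): finger opening in m; newtons is the grip in N (None keeps the last); returns when the fingers have stopped.
- sleep(seconds).
- inverse_kinematics(position, orientation): joint angles nearest the present ones, or None.
- sense(): the state.
- camera(name): name is "side" or "top"; returns (picture, depth): 420x560x3 uint8, red, green, blue; 420x560 float32, m along the optical axis (not along the pixel's ray), 0 where there is no reading.
- camera_params(name): a dict with "K" (3x3 intrinsics, pixels), "position" and "rotation" of the camera in the world. Camera axes: x right, y down, z forward; pixel columns grow to the right and rows downward; lengths in m; the calibration is good to about 2 mm. A picture is of the moment at which its call begins. camera_params takes no time and is no camera call.
A pose or a line that the arm cannot do raises Unreachable and nothing moves.
- finish_job(): hands the job in; it is judged then, once.
The state is a dict: "time_s": time; "joint_pos": joint angles; "qd": joint speeds; "joint_efforts": joint torques, N m; "position": TCP position; "tcp_rot": TCP orientation; "wrist_force": force on the tool from outside, world axes, zero at the start; "ft_torque": the same for the moment, N m; "finger_gap": finger opening in m; "gripper_force": force on a finger pad.
Only numpy, scipy, OpenCV 4.12 (cv2) and the standard library are available. Lean on these libraries where they do the work, as an engineer would, in place of code of your own. Each camera call takes 0.05 s, during which the arm holds its last target. There are 200 camera calls.

## Task

The metal test box on the bench stands open, with a metal-cased module lying in its pulled-out tray. Without gripping or lifting anything, push the tray fully home by its front panel with the fingertips, and only then push the lid down from its outer side until it is fully shut. Do not touch the module or reach inside the tray or under the lid: the module has to ride in on the tray and stay lying in it, and the other things on the bench stay where they are.

Things in the scene. Friction and masses are not known exactly. Their poses are not given: they have to be found in the camera images.
- test_box: open-fronted aluminium box fixed to the bench: 150 mm deep (its x), 140 wide (its y), 70 high, walls 5. Origin: centre of its underside; z up. Its -x side is the open front where the tray slides out, facing roughly to the robot's left (yaw varies about 0.3 rad either way); its +x side carries the hinge and three 10 mm long sockets
- tray (a joint): how far the tray stands out, m: 0 fully home, front panel flush with the box's front; 0.11 all the way out. Pushing the panel along the box's +x shuts it; friction about 1.5 N, no spring, stays where left. Behind the panel are the floor (9 mm above the bench), low side walls and the lined inner face of the panel: the inside, not to be touched
- tray_front (a point): centre of the tray's plain dark front panel, on its outer face, 34 mm above the bench; the panel is 128 mm wide, 6 mm thick, and runs from 6 to 62 mm above the bench. Axes as the box; moves with the tray
- lid (a joint): angle of the lid, rad: 0 is flat shut on the box, 1.35 wide open; at 0 the lid's outer face is level, 76 mm above the bench. The stiff hinge holds the lid at any angle; pushing it shut takes 1.5 to 5 N near its free edge
- lid_hinge (a point): middle of the lid's hinge line, at the box's +x side, 75 mm from the box's origin and 70 mm above the bench; the line runs along the box's y. Axes as the box
- lid_edge (a point): middle of the lid's free edge, on its outer face, 150 mm from the hinge line. The lid is a flat aluminium plate 150 x 140 x 6 mm; its outer face is 6 mm outward of the hinge line; its inner face bears a black lining 7 mm thick, not to be touched. The point's -x points from hinge to free edge; its z is the outward normal of the outer face (up when shut, towards the box's +x and up when open)
- module_centre (a point): centre of the loose metal-cased module, 72 x 53 x 33 mm, 0.12 kg, lying in the tray (which leaves it slack); z is up
- tip_tin: small round white tin, 37 mm across, 14 mm high, a loose bystander; origin under its centre
- brush: black toothbrush-like bench brush, 144 mm long, a loose bystander; origin under its centre
- cutters: side cutters, 138 mm long, a loose bystander; origin under its centre
- pliers: pliers, 158 mm long, a loose bystander; origin under its centre
- wick_reel: small flat reel with a loose tail, 44 x 66 x 10 mm, a loose bystander; origin under its centre
- terminal: green terminal block, 12 x 40 x 13 mm, a loose bystander; origin under its centre
- paste_jar: black round jar, 48 mm across, 37 mm high, a loose bystander; origin under its centre
Things that resemble listed ones, but are neither listed nor needed, are in the scene too. Leave any purple look-alike of the part that bears module_centre alone.

How it is judged:
On the way, in this order (a step that is already met when the one before it is completed fails the run):
1. the tray is fully home (within 4 mm) with the lid still open (value of joint tray below 0.004 m and value of joint lid above 0.4 rad and x of module_centre in the frame of test_box between -0.075 and 0.07 m and y of module_centre in the frame of test_box between -0.063 and 0.063 m and z of module_centre in the frame of test_box between 0.015 and 0.036 m), for 0.2 s.
2. the lid is fully shut (value of joint lid below 0.04 rad), for 0.2 s.
At the end, for the whole second after the job is handed in: The tray is home to within 4 mm, the lid shut to within 0.04 rad (6 mm at its edge), and the module lies flat in the tray inside the box, everything at rest (value of joint tray below 0.004 m and value of joint lid below 0.04 rad and velocity of joint lid below 0.02 rad/s and velocity of joint tray below 0.005 m/s and linear speed of module below 0.02 m/s and angle between module_centre's own z axis and vertical below 0.15 rad and x of module_centre in the frame of test_box between -0.075 and 0.07 m and y of module_centre in the frame of test_box between -0.063 and 0.063 m and z of module_centre in the frame of test_box between 0.015 and 0.036 m); the robot touches nothing.
It fails at once if the fingers or arm touch the module (contact force between any of the arm, the fingers and module above 0.5 N).
It fails at once if the module is lifted or tipped (z of module_centre in the frame of test_box above 0.04 m or angle between module_centre's own z axis and vertical above 0.3 rad).
It fails at once if the fingers reach inside the tray (contact force between the fingers and tray_c1 above 0.5 N or contact force between the fingers and tray_c2 above 0.5 N or contact force between the fingers and tray_c3 above 0.5 N or contact force between the fingers and tray_c4 above 0.5 N or contact force between the fingers and tray_c5 above 0.5 N).
It fails at once if the fingers reach under the lid (contact force between the fingers and lid_c1 above 0.5 N).
It fails at once if a bystander is moved more than 20 mm (distance of any of tip_tin, brush, cutters, pliers, wick_reel, terminal, paste_jar from where it was at the start of the episode above 0.02 m).
It also fails if it takes over 51 s, if anything falls off the work surface, if the arm or the gripper's body presses on something with over 40 N, if the wrist force passes 120 N, or if a joint passes its speed limit or range.

## Working session

There is one attempt and no reset: what is moved stays moved. The work goes in short steps, each a Python script; the robot and the scene stay as the last script left them, time stands still between calls to the robot, and variables do not carry over. Pictures are saved under pics/ and viewed, at most 10 in all, crops included, and the job is handed in when it is done.

```bash
mkdir -p pics; cat > h.py <<'E'
from rig import *
import numpy as np, cv2
def cloud(name):
    im,d=camera(name); p=camera_params(name); K=np.array(p["K"]); R=np.array(p["rotation"]); t=np.array(p["position"])
    v,u=np.indices(d.shape); 
    c=np.stack([(u-K[0,2])/K[0,0]*d,(v-K[1,2])/K[1,1]*d,d],-1)
    w=c@R.T+t; w[d==0]=np.nan
    return im,w
E
python3 - <<'E'
from h import *
for n in("top","side"):
    im,w=cloud(n); np.savez(n+".npz",im=im,w=w); cv2.imwrite(f"pics/{n}0.png",im[:,:,::-1])
    print(n,camera_params(n)["position"])
print(sense()["position"],sense()["time_s"],sense()["tcp_rot"])
E
```

```text
top [0.43360625 0.06296441 1.25787197]
side [ 0.1498813  -0.77513316  0.88035432]
[0.15493585 0.65649683 0.25536958] 0.1 [[-9.73265521e-01  2.29682606e-01 -3.54029800e-04]
 [ 2.29682874e-01  9.73264039e-01 -1.69955160e-03]
 [-4.57929684e-05 -1.73542956e-03 -9.99998493e-01]]
```

View pics/top0.png

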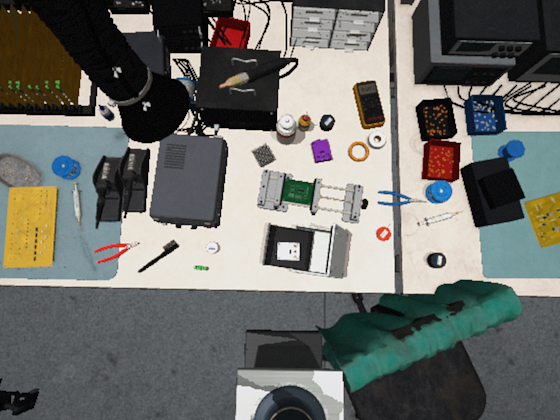

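View pics/side0.png

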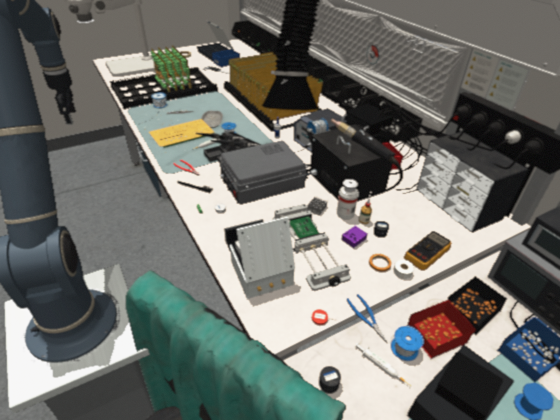

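The top view shows the open box at about (308,250): the tray panel is on the left near (268,248), the lid is on the right near (338,250), and the module is the white-labelled metal block at (288,250). The purple look-alike is at (321,151). The PCB holder at (310,195) sits just beyond the box. I'll enlarge the box area to confirm this.

```bash
python3 - <<'E'
from h import *
T=np.load("top.npz");S=np.load("side.npz")
a=cv2.resize(T["im"][205:290,180:370],None,fx=4,fy=4,interpolation=cv2.INTER_CUBIC)
cv2.imwrite("pics/crop.png",a[:,:,::-1])
w=T["w"]
np.set_printoptions(precision=3,suppress=True,linewidth=220)
for r in (232,240,250,260,268):
    print(r); print(np.c_[np.arange(256,352,3),w[r,256:352:3]].T)
# lid outer face from side view
ws=S["w"]
P=ws[232:285,238:290].reshape(-1,3); P=P[np.isfinite(P).all(1)&(P[:,2]>.03)]
for _ in range(4):
    c=P.mean(0); n=np.linalg.svd(P-c,full_matrices=False)[2][2]; d=(P-c)@n; P=P[abs(d)<max(.002,1.5*d.std())]
print("plane",c,n*np.sign(n[2]),len(P),d.std()); 
E
```

```text
232
[[256.    259.    262.    265.    268.    271.    274.    277.    280.    283.    286.    289.    292.    295.    298.    301.    304.    307.    310.    313.    316.    319.    322.    325.    328.    331.    334.
  337.    340.    343.    346.    349.   ]
 [  0.561   0.561   0.562   0.562   0.556   0.561   0.561   0.562   0.562   0.562   0.563   0.563   0.563   0.563   0.563   0.564   0.564   0.564   0.565   0.565   0.565   0.566   0.566   0.566   0.566   0.546   0.545
    0.548   0.552   0.555   0.558   0.568]
 [  0.116   0.107   0.098   0.088   0.078   0.069   0.06    0.05    0.041   0.032   0.022   0.013   0.004  -0.006  -0.015  -0.025  -0.034  -0.044  -0.053  -0.063  -0.072  -0.082  -0.091  -0.101  -0.11   -0.092  -0.099
   -0.111  -0.124  -0.137  -0.152  -0.177]
 [  0.004   0.002   0.001   0.003   0.062   0.011   0.012   0.011   0.006   0.01    0.009   0.011   0.014   0.012   0.012   0.005   0.009   0.007   0.005   0.007   0.009   0.003   0.006   0.007   0.01    0.198   0.204
    0.179   0.147   0.122   0.088   0.   ]]
240
[[256.    259.    262.    265.    268.    271.    
[... 3505 characters left out ...]
   0.453   0.453   0.454   0.451   0.451   0.451   0.452
    0.452   0.453   0.454   0.455   0.455]
 [  0.113   0.104   0.094   0.085   0.076   0.066   0.057   0.048   0.038   0.029   0.02    0.011   0.002  -0.007  -0.016  -0.026  -0.035  -0.044  -0.054  -0.064  -0.073  -0.083  -0.092  -0.076  -0.082  -0.092  -0.105
   -0.117  -0.13   -0.145  -0.167  -0.177]
 [  0.001   0.001   0.003   0.003   0.003   0.      0.002  -0.003  -0.001  -0.003  -0.004   0.008   0.012   0.024   0.024   0.015   0.013   0.019   0.005   0.002   0.004   0.003   0.002   0.194   0.21    0.194   0.161
    0.14    0.109   0.074   0.003  -0.001]]
plane [ 0.486 -0.124  0.133] [-0.118 -0.908  0.403] 1797 0.001602834512113757
```

View pics/crop.png

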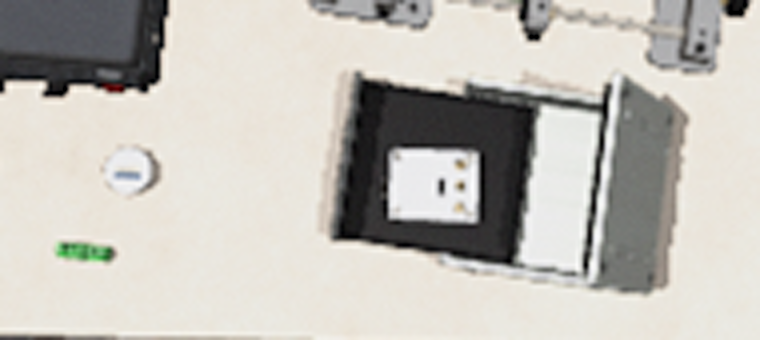

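The crop confirms the layout: the front panel outer face is on the left at crop (335-350, 75-238), the module lies in the tray at (433,185), and the lid stands open with its outer face to the right. The tin (130,170) and the terminal (85,250) are well to the left of the panel. Next I'll refine the box frame and check that the poses are reachable.

```bash
cat >> h.py <<'E'
Z=np.array([0,0,1.])
def frame(yawvec): 
    bx=np.array([*yawvec,0]); bx/=np.linalg.norm(bx); return bx,np.cross(Z,bx)
def rot(bx,t,s):  # tool z tilted by t from down towards bx; tool x = s*~bx
    z=np.sin(t)*bx-np.cos(t)*Z; x=s*(np.cos(t)*bx+np.sin(t)*Z); return np.c_[x,np.cross(z,x),z]
E
python3 - <<'E'
from h import *
np.set_printoptions(precision=3,suppress=True,linewidth=200)
W=np.r_[np.load("top.npz")["w"].reshape(-1,3),np.load("side.npz")["w"].reshape(-1,3)]
Tw=np.load("top.npz")["w"].reshape(-1,3);Sw=np.load("side.npz")["w"].reshape(-1,3)
ok=lambda P:P[np.isfinite(P).all(1)]
Tw,Sw=ok(Tw),ok(Sw)
n=np.array([-.118,-.908,.403]);n/=np.linalg.norm(n);c=np.array([.486,-.124,.133])
bx,by=frame(n[:2]); th=np.arccos(n[2]); print("th",th,"bx",bx)
for nm,P in(("top",Tw),("side",Sw)):
    q=P[(abs((P-c)@n)<.005)&(P[:,2]>.08)&(P[:,2]<.22)&(np.linalg.norm(P-c,axis=1)<.15)]
    print(nm,"lid by ext",np.percentile(q@by,[0,1,50,99,100]),"zmax",np.percentile(q[:,2],[99,100]))
    # height of panel/box top in by,bx
    p=P[(P[:,2]>.048)&(P[:,2]<.068)&(abs(P[:,0]-.51)<.08)&(P[:,1]>.06)&(P[:,1]<.12)]
    print("panel n",len(p),"bx",np.percentile(p@bx,[0,5,50,95,100]),"by",np.percentile(p@by,[0,3,97,100]))
    if len(p)>10: 
        a=np.polyfit(p@by,p@bx,1);print("skew",a[0])
# hinge: lid plane offset: c.n = h.n+.006, hz=.07
k=(c@n-.006-.07*n[2])/np.hypot(*n[:2]); print("hinge bx",k,"origin bx",k-.075,"home panel",k-.15)
for a,b in(((.56,.7),(.2,.45)),((.55,.8),(-.2,.1)),((.4,.65),(.12,.3)),((.4,.65),(-.4,-.17))):
    q=Tw[(Tw[:,0]>a[0])&(Tw[:,0]<a[1])&(Tw[:,1]>b[0])&(Tw[:,1]<b[1])];print(a,b,"zmax",np.percentile(q[:,2],99.5))
cen=.49
for t in(0,.3):
  for s in(1,-1):
    for d in (k-.15-.15,k-.16): print("tray",t,s,inverse_kinematics(by*cen+bx*d+Z*.055-0*Z,rot(bx,t,s)))
    for d,z in((k+.05,.25),(k-.1,.11)): print("lid",t,s,inverse_kinematics(by*cen+bx*d+Z*z,rot(bx,-t,s)))
E
```

```text
th 1.1561792293804716 bx [-0.129 -0.992  0.   ]
top lid by ext [0.44  0.441 0.507 0.577 0.578] zmax [0.21  0.213]
panel n 132 bx [-0.155 -0.154 -0.149 -0.145 -0.145] by [0.445 0.451 0.567 0.571]
skew -0.0027911861999206757
side lid by ext [0.436 0.437 0.503 0.574 0.577] zmax [0.207 0.21 ]
panel n 163 bx [-0.154 -0.15  -0.145 -0.141 -0.137] by [0.443 0.446 0.564 0.567]
skew -0.014882322460856471
hinge bx 0.08150691611846975 origin bx 0.006506916118469749 home panel -0.06849308388153025
(0.56, 0.7) (0.2, 0.45) zmax 0.11923833665078652
(0.55, 0.8) (-0.2, 0.1) zmax 0.19646822797327718
(0.4, 0.65) (0.12, 0.3) zmax 0.11747620176216397
(0.4, 0.65) (-0.4, -0.17) zmax 0.04663681696765875
tray 0 1 [-0.228  0.519 -0.181  2.021  0.155  0.614  2.5  ]
tray 0 1 [ 0.742  0.827 -1.184  2.077  0.979  0.963  2.021]
lid 0 1 [-0.587  0.338  1.127  1.974 -0.354  1.045 -2.57 ]
lid 0 1 [ 0.882  0.678 -1.177  2.059  0.788  0.955  2.287]
tray 0 -1 [-0.676  0.54   0.399  2.048 -0.351  0.619 -0.168]
tray 0 -1 [-0.507  0.51   0.499  2.144 -0.436  0.586  0.179]
lid 0 -1 [-0.439  0.266  0.905  1.969 -0.245  1.019  0.45 ]
lid 0 -1 [-0.664  0.489  0.866  2.139 -0.553  0.751  0.434]
tray 0.3 1 [-0.415  0.579 -0.107  1.939  0.401  0.852  2.203]
tray 0.3 1 [-0.283  0.51   0.015  2.083  0.418  0.712  2.402]
lid 0.3 1 [-0.38   0.43   1.119  1.93  -0.661  1.284 -2.256]
lid 0.3 1 [-0.632  0.657  1.112  2.144 -1.031  1.094 -2.16 ]
tray 0.3 -1 [-0.854  0.623  0.483  1.965 -0.03   0.772 -0.534]
tray 0.3 -1 [-0.677  0.564  0.526  2.106  0.018  0.637 -0.351]
lid 0.3 -1 [-0.208  0.332  0.846  1.923 -0.548  1.207  0.753]
lid 0.3 -1 [-0.572  0.588  1.     2.141 -0.969  1.018  0.918]
```

```bash
cat >> h.py <<'E'
bx,by=frame((-.118,-.908)); HX=.0815; CY=.506
def tcp(tx,tz,t,cy=CY): # fingertip centre at box-axis tx, height tz
    return by*cy+bx*tx+Z*tz-.025*rot(bx,t,-1)[:,2]
E
python3 - <<'E'
from h import *
np.set_printoptions(precision=3,suppress=True,linewidth=200)
def s(m): q=sense(); print(m,q["time_s"],q["position"]@bx,q["position"],q["wrist_force"])
t=.25; R=rot(bx,t,-1)
command_gripper(0.0,20)
movep(tcp(-.24,.2,t),R); s("high")
move_l(tcp(-.24,.032,t),feed=.2); s("low")
print(move_l(tcp(-.16,.032,t),feed=.08,until_force=8)); s("a")
print(move_l(tcp(-.09,.032,t),feed=.06,until_force=12)); s("b")
im,w=cloud("top"); cv2.imwrite("pics/t1.png",cv2.resize(im[190:300,180:380],None,fx=4,fy=4)[:,:,::-1])
E
```

```text
high 3.0583 -0.24770238886516677 [0.533 0.18  0.224] [-0.214  0.184  0.446]
low 4.05 -0.24658059436205965 [0.534 0.179 0.057] [0.213 0.059 0.127]
False
a 5.2 -0.1667963191607678 [0.523 0.1   0.056] [-0.068 -0.658  0.219]
False
b 6.5167 -0.09601924566223839 [0.514 0.03  0.056] [-0.317 -0.47  -0.239]
```

View pics/t1.png

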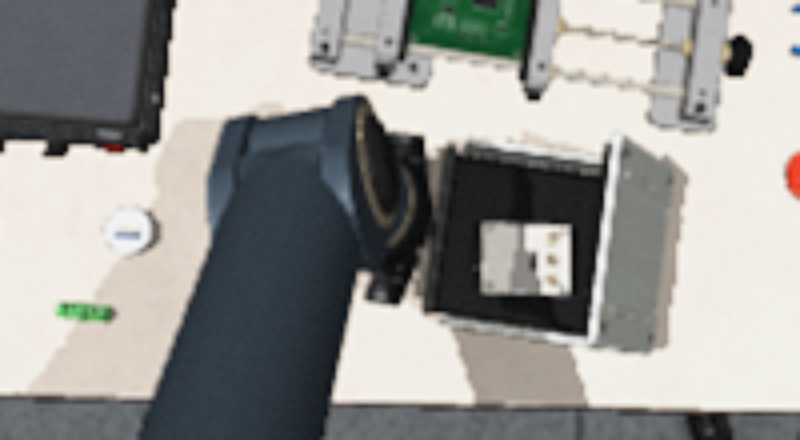

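The tray is nearly home: its panel is at crop (438,230) and the module at (525,258) rode in with it. I'll push until it reaches the stop.

```bash
python3 - <<'E'
from h import *
np.set_printoptions(precision=3,suppress=True,linewidth=200)
def s(m): q=sense(); print(m,q["time_s"],q["position"]@bx,q["position"],q["wrist_force"])
t=.25
print(move_l(tcp(-.055,.032,t),feed=.03,until_force=12)); s("stop"); sleep(.3); s("rest")
im,w=cloud("side"); cv2.imwrite("pics/s1.png",cv2.resize(im[180:310,180:340],None,fx=4,fy=4)[:,:,::-1])
move_l(tcp(-.16,.05,t),feed=.2); s("back")
im,w=cloud("top"); cv2.imwrite("pics/t2.png",cv2.resize(im[190:300,180:380],None,fx=4,fy=4)[:,:,::-1])
P=w.reshape(-1,3);P=P[np.isfinite(P).all(1)]
p=P[(P[:,2]>.05)&(P[:,2]<.078)&(abs(P@by-CY)<.05)&(P@bx>-.1)&(P@bx<-.03)]
print(len(p),np.percentile(p@bx,[0,5,50,95,100]),np.median(p[:,2]))
E
```

```text
True
stop 7.2333 -0.08169515530347032 [0.512 0.016 0.056] [0.888 0.655 1.174]
rest 7.5333 -0.08180089074465345 [0.512 0.016 0.055] [0.734 0.083 0.677]
back 8.1667 -0.16496786042083095 [0.523 0.098 0.074] [-0.355 -1.521  0.463]
105 [-0.07  -0.069 -0.065 -0.061 -0.06 ] 0.06082857830881361
```

View pics/t2.png

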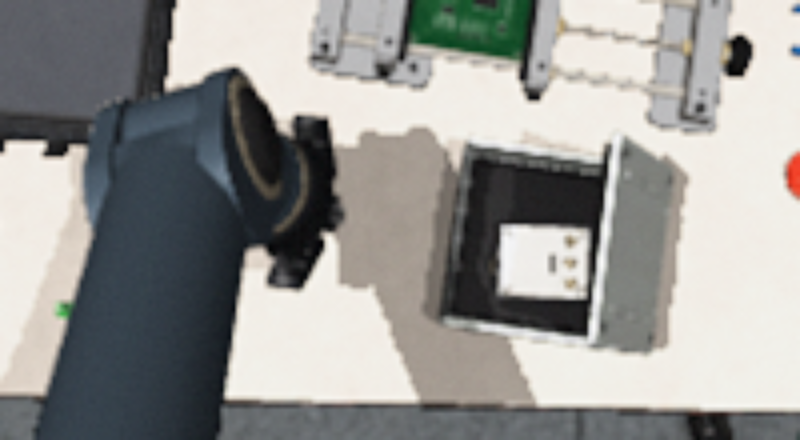

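The panel is now flush: its outer face is at -0.069 against an expected -0.0685, and it stopped hard. The module lies flat at crop (545,260) and the lid is still open. Next I'll push the lid from its outer side.

```bash
python3 - <<'E'
from h import *
np.set_printoptions(precision=3,suppress=True,linewidth=200)
def s(m): q=sense(); print(m,round(q["time_s"],2),np.array([q["position"]@bx,q["position"]@by,q["position"][2]]),q["wrist_force"])
t=-.35; R=rot(bx,t,-1)
move_l(tcp(-.16,.34,.25),feed=.3); s("up")
move_l(tcp(HX+.11,.34,t),R,feed=.3); s("over")
r=.125
def pt(th):
    d=.006+.011*np.sin(abs(th+t))
    return tcp(HX-r*np.cos(th)+d*np.sin(th),.07+r*np.sin(th)+d*np.cos(th),t)
p0=pt(1.156)
move_l(p0+.05*bx+.03*Z,feed=.2); s("near")
print(move_l(p0+.004*bx,feed=.06,until_force=15))
for th in np.arange(1.05,.14,-.1):
    hit=move_l(pt(th),feed=.1,until_force=20); s(f"{th:.2f} {hit}")
    if hit: break
im,w=cloud("side"); cv2.imwrite("pics/s2.png",cv2.resize(im[160:320,160:360],None,fx=4,fy=3.75)[:,:,::-1])
E
```

```text
up 9.33 [-0.165  0.505  0.363] [-1.078 -0.691 -0.479]
over 10.71 [0.199 0.506 0.363] [ 0.354 -0.09   0.26 ]
near 11.63 [0.103 0.507 0.244] [0.439 0.244 0.96 ]
False
1.05 False 13.03 [0.038 0.506 0.208] [-0.1   -1.119 -0.288]
0.95 False 13.32 [0.026 0.506 0.202] [ 0.475 -0.09  -0.628]
0.85 False 13.6 [0.015 0.506 0.194] [ 0.23  -0.037  0.192]
0.75 False 13.88 [0.005 0.506 0.186] [ 0.693 -0.018  0.739]
0.65 False 14.17 [-0.004  0.506  0.176] [-0.494  0.336  0.417]
0.55 False 14.45 [-0.013  0.506  0.165] [0.422 0.481 0.337]
0.45 False 14.73 [-0.02   0.506  0.154] [-1.166 -0.674 -0.133]
0.35 False 15.02 [-0.026  0.506  0.142] [-0.429 -0.474  0.429]
0.25 False 15.28 [-0.029  0.506  0.131] [-0.449 -0.516 -0.446]
0.15 False 15.55 [-0.032  0.506  0.12 ] [ 0.144 -0.175 -0.329]
```

View pics/s2.png

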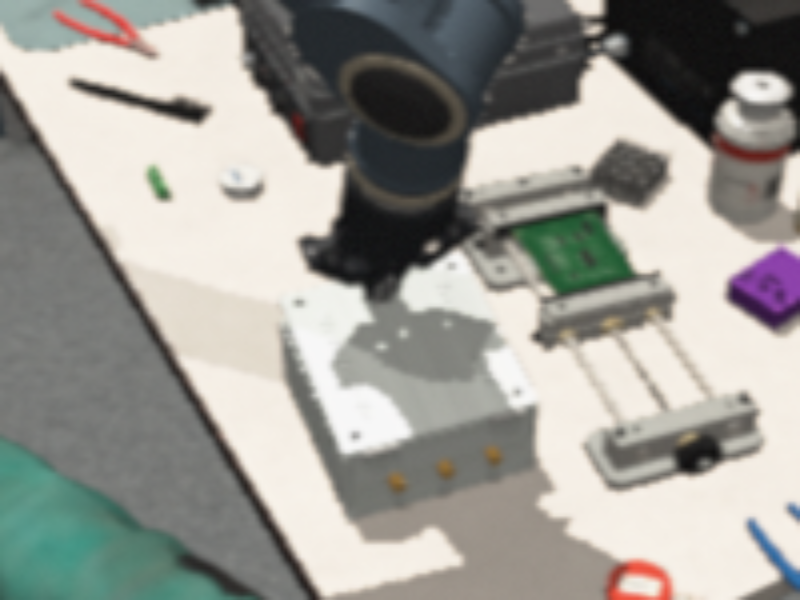

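The lid has followed the fingertips down to almost shut, with the tips at (385,290) on its outer face. I'll press down to the stop, retreat and check.

```bash
python3 - <<'E'
from h import *
np.set_printoptions(precision=3,suppress=True,linewidth=200)
def s(m): q=sense(); print(m,round(q["time_s"],2),np.array([q["position"]@bx,q["position"]@by,q["position"][2]]),q["wrist_force"])
p=np.array(sense()["position"])
print(move_l(p-.035*Z,feed=.04,until_force=18)); s("press"); sleep(.3); s("rest")
p=np.array(sense()["position"])
move_l(p+.03*Z,feed=.1); move_l(p+.2*Z+.1*bx,feed=.2); s("up"); sleep(.3)
T0=np.load("top.npz")["im"].astype(int)
for n in("top","side"):
    im,w=cloud(n); P=w.reshape(-1,3);P=P[np.isfinite(P).all(1)]
    x,y=P@bx,P@by
    q=P[(x>HX-.145)&(x<HX-.01)&(abs(y-CY)<.06)&(P[:,2]>.05)&(P[:,2]<.11)]
    A=np.c_[q@bx,np.ones(len(q))]; print(n,len(q),"lid slope,z",np.linalg.lstsq(A,q[:,2],rcond=None)[0], np.median(q[:,2]))
    f=P[(x>HX-.2)&(x<HX-.145)&(abs(y-CY)<.05)&(P[:,2]>.02)&(P[:,2]<.07)]; print("front pts",len(f),np.percentile(f@bx,[0,5,50]) if len(f) else"")
    if n=="top": cv2.imwrite("pics/t3.png",cv2.resize(im[190:300,80:400],None,fx=2.5,fy=2.5)[:,:,::-1])
E
```

```text
True
press 16.17 [-0.033  0.506  0.102] [-2.177 -1.394 10.598]
rest 16.47 [-0.033  0.506  0.102] [-2.677 -1.507 10.215]
up 18.06 [0.066 0.506 0.301] [-0.302 -0.086  0.64 ]
top 1864 lid slope,z [0.001 0.076] 0.07627034598134153
front pts 27 [-0.07  -0.07  -0.069]
side 1489 lid slope,z [0.001 0.075] 0.0750404692574097
front pts 0
```

View pics/t3.png

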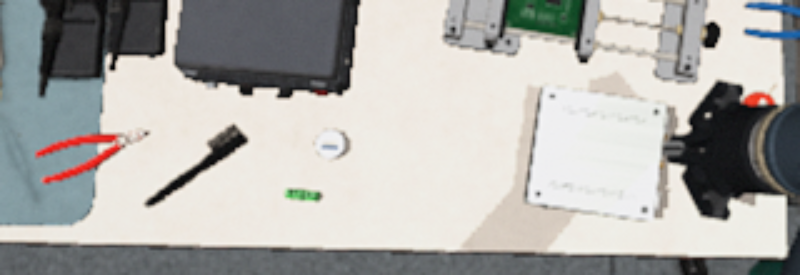

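The lid at (598,150) lies level at 76 mm, the panel front is still flush, and the bystanders haven't moved. The gripper is clear of everything.

```bash
python3 -c "
from rig import *
print(finish_job())"
```

```text
the job is handed in; nothing more can be done
None
```

I pushed the tray fully home by its front panel, then pushed the lid shut from its outer side, and handed the job in at about 18 s of robot time; the last picture shows the lid level and the panel flush, but the rig gave no verdict.

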